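Unlock, fold out and crank the bench lift up to the red mark

ROBOT

A 6-joint arm with a two-finger parallel gripper is mounted at the origin on a cart in front of the work surface, level with it; the furniture and walls round the work are solid. World frame = base frame: x ahead of the robot, y to its left, z up, the work surface at z = 0. Lengths are in mm, angles in rad, forces in N, time in s.
With the tool pointing down it reaches from about 300 to 750 mm from the base axis. Payload 8.5 kg.
Tool frame: the origin (TCP) lies midway between the tips of the shut fingers; the grasp point (between the pads) lies 19 mm behind it; z points along the fingers, y is the line along which they close (so a half turn about z gives the same grasp; the last joint's range is limited). The gripper opens to 88 mm and grips with 3 to 60 N. Pads are 18 mm wide; open, the fingers measure 123 mm over their backs; the gripper's body (75 mm by 187 mm) begins 45 mm behind the grasp point.
Start: joints at [0.911, 0.381, 1.297, -0, 1.464, -0.215], TCP at [236.642, 496.469, 238.748] pointing down, gripper open.
Joint ranges: [-3.11, 3.11], [-0.89, 2.33], [0.22, 2.48], [-1.42, 4.56], [0.17, 2.85], [-2.88, 2.88]. Speed limits (rad/s): [2.39, 2.39, 3.14, 3.14, 3.14, 3.14].

INTERFACE

Orientations are given as a rotation vector (axis times angle).
In Python, from bench import bot, imaging gives the robot as it stands.
- The arm moves only by the shell command python3 -m pendant 'ROWS' [FORCE]. ROWS is JSON, a list that holds one entry, the list of rows, each a list of 5 numbers: the opening, from 0 (shut) to 1 (fully open), then the shift along the world's x, y, z in mm, then the turn about the world's z in degrees. A call has 1 to 8 rows; each row is the pose to reach, as a shift and turn from the pose commanded when the call began; what a row does not reach only later rows make up. A row lasts 1/10 s, in which the tool goes at most 50 mm and 8.59 degrees, less where a joint would pass 70% of its speed; a pose out of reach is approached as far as the arm can. A call with a gripper value outside its range is refused whole. The fingers move at their own pace and stop on an object; FORCE is the grip in N (left out, the last holds). Time passes only in rows, so rows that repeat a pose let the fingers close. It gives the time, the measured TCP pose, the force, the opening and the grip force at its end, in the units of the state.
- bot.state(): the state, without advancing time (a new reading comes with each control period).
- imaging.grab_frame(name): name is "scene" or "top" or "wrist"; returns a dict with "image" (420x560x3 uint8, blue, green, red), "intrinsics" (3x3 intrinsics, pixels), "dist_coeffs" ([k1, k2, p1, p2, k3] as OpenCV has them; the pictures are not rectified), "world_from_camera" (4x4, takes a point from camera to world coordinates). Camera axes: x right, y down, z forward; pixel columns grow to the right and rows downward; lengths in mm; the calibration is good to about 2 mm. A picture is of the moment at which its call begins. There is no depth.
- bot.hand_in(): hands the job in; it is judged then, once.
The state is a dict: "time": time; "qpos": joint angles; "qvel": joint speeds; "joint_torque": joint torques, N m; "tool_pos": TCP position; "tool_rot": TCP orientation; "force": force on the tool from outside, world axes, zero at the start; "ft_torque": the same for the moment, N m; "grip_width": finger opening in mm; "grasp_force": force on a finger pad.
Only numpy, scipy, OpenCV 4.12 (cv2) and the standard library are available. Lean on these libraries where they do the work, as an engineer would, in place of code of your own. Each camera call takes 0.05 s, during which the arm holds its last target. There are 200 camera calls.

TASK

Bring the white bottle on the small bench lift up to working height. Slide the yellow locking hood fully back off the folded crank handle, fold the red handle out until it stands square to the sloping face, and only then crank clockwise until the platform's white pointer is level with the red mark. Leave the hood back and the handle out, the white bottle standing upright in its place on the platform, and the blue-capped bottle and the two rolls of tape beside the lift where they are.

Things in the scene. Friction and masses are not known exactly. Their poses are not given: they have to be found in the camera images.
- lift: bench lift, fixed. Origin: table level under hub; x front to back, y left, z up. Face slopes 0.49 rad, rising to +x: up-slope = (0.882, 0, 0.471), outward normal N = (-0.471, 0, 0.882). Base x -85..215, y +-95 mm. The platform overhangs the face (front edge x = 40 mm, underside 275 mm up at rest), so the tool reaches the hood only leaning back to the robot, about along N
- hub (a point): the point where the crank axis meets the sloping face, 95 mm above the table; the crank turns about N through it
- catch (a joint): yellow locking hood, an inverted channel 26 mm long up-slope, 32 mm wide, 40 mm high, over the free end of the folded handle; 0 = locked, 0.036 m = fully back up-slope. Stays where left; about 3 N moves it. While it covers the handle, the handle cannot be lifted and the crank cannot turn
- catch_knob (a point): centre of the black finger block on top of the hood: 16 mm along the slope, 12 mm across (along the lift's y), 24 mm high along N (40 to 64 mm above the face); moves with the hood
- handle (a joint): folding handle hinge: 0 = folded flat over the crank arm and hub, 1.571 rad = square to the face (stop at 1.62). Stiff (0.06 N m), stays where left
- handle_hinge (a point): fold hinge at the outer end of the crank arm, 40 mm from the crank axis and 24 mm above the face; its axis is tangential to the crank circle, along the lift's y at the start
- handle_mid (a point): point on the red handle's axis 45 mm from its hinge. Round bar, 16 mm diameter, 68 mm long from the hinge (red sleeve from 11 to 65 mm spins freely on its axis). Folded, it lies 24 mm above the face, from the hinge over the hub; arm and hub under it are 12 mm wide and end 15 mm above the face, so fingers can straddle it. Folded out it points along N
- crank (a joint): crank angle, 0 at the start with the arm pointing straight down-slope; grows clockwise as seen looking at the face (arm passes the lift's +y side first). Friction 0.12 N m; stays where left. One turn lifts the platform 24 mm; stop at 14 rad
- platform (a joint): height of the platform above its start, driven only by the crank (0.024 m a turn)
- pointer_tip (a point): tip of the white pointer on the right (-y) edge of the platform, at plate mid height, 280 mm above the table at the start
- mark: red mark clamped on the scale post to the right of the platform; its origin is the mid height of its pointed edge, 20 to 36 mm above the pointer's starting height
- load_bottle: the load: white bottle with a white screw cap and a red stripe, 44 mm wide, 76 mm high, standing loose on the platform; origin at the centre of its underside, z up
- tint_bottle: bystander: white bottle with a blue screw cap, 36 mm wide, 88 mm high, loose, on the left of the lift; origin under its centre
- gold_tape: bystander: roll of gold tape, 76 mm wide, 45 mm high, lying loose, on the right of the lift; origin under its centre
- red_tape: bystander: roll of red tape, 84 mm wide, 12 mm high, lying loose on the left; origin under its centre

How it is judged (in metres and radians):
On the way, in this order (a step that is already met when the one before it is completed fails the run):
1. the hood is slid fully back while the handle is still folded (value of joint catch above 0.031 m and value of joint handle below 0.3 rad), for 0.1 s.
2. the handle is folded out square to the face before the crank has been turned (value of joint handle above 1.4 rad and value of joint crank below 0.8 rad), for 0.1 s.
At the end, for the whole second after the job is handed in: the white pointer is within 2.5 mm of the red mark's height and the crank at rest; the hood is back (at least 29 mm), the handle is still out (at least 1.3 rad); the bottle stands upright and still on the platform; the robot touches nothing (z of pointer_tip in the frame of mark between -0.0025 and 0.0025 m and velocity of joint crank between -0.05 and 0.05 rad/s and value of joint catch above 0.029 m and value of joint handle above 1.3 rad and angle between load_bottle's own z axis and vertical below 0.1 rad and z of load_bottle in the frame of pointer_tip between 0 and 0.012 m and linear speed of load_bottle below 0.02 m/s).
It fails at once if the crank is turned with the handle still folded (value of joint crank above 0.8 rad and value of joint handle below 1 rad).
It fails at once if the bottle is tipped, or gets more than 65 mm away from where it stood at first (the lift itself raises it by at most 40 mm) (angle between load_bottle's own z axis and vertical above 0.35 rad or distance of load_bottle from where it was at the start of the episode above 0.065 m).
It fails at once if a bystander is shifted by more than 20 mm (distance of any of tint_bottle, gold_tape, red_tape from where it was at the start of the episode above 0.02 m).
It also fails if it takes over 64 s, if anything falls off the work surface, if the arm or the gripper's body presses on something with over 40 N, if the wrist force passes 120 N, or if a joint passes its speed limit or range.

## Working session

There is one attempt and no reset: what is moved stays moved. The work goes in short steps, Python scripts to look and compute and a shell command to move; the robot and the scene stay as the last step left them, time stands still between calls to the robot, and variables do not carry over. Pictures are saved under pics/ and viewed, at most 10 in all, crops included, and the job is handed in when it is done.

```bash
ls; mkdir -p pics; cat > h.py <<'E'
import numpy as np, cv2
from bench import bot, imaging
def snap(n,f):
    d=imaging.grab_frame(n); cv2.imwrite('pics/'+f+'.png',d['image']); np.savez('pics/'+f+'.npz',**d); return d
def load(f): return np.load('pics/'+f+'.npz')
def ray(d,uv):
    T=d['world_from_camera']; p=cv2.undistortPoints(np.array([[uv]],float),d['intrinsics'],d['dist_coeffs'])[0,0]
    return T[:3,3],T[:3,:3]@np.array([p[0],p[1],1])
def onz(d,uv,z):
    o,r=ray(d,uv); return o+r*(z-o[2])/r[2]
def tri(L):
    A=np.zeros((3,3));b=np.zeros(3)
    for d,uv in L:
        o,r=ray(d,uv); r=r/np.linalg.norm(r); P=np.eye(3)-np.outer(r,r); A+=P;b+=P@o
    return np.linalg.solve(A,b)
def proj(d,X):
    Ti=np.linalg.inv(d['world_from_camera']); 
    return cv2.projectPoints(np.array(X,float).reshape(-1,3),cv2.Rodrigues(Ti[:3,:3])[0],Ti[:3,3],d['intrinsics'],d['dist_coeffs'])[0][:,0]
E
python3 - <<'E'
from h import *
np.set_printoptions(precision=1,suppress=True)
for n in('scene','top','wrist'):
    d=snap(n,n+'0'); print(n,d['world_from_camera'])
s=bot.state(); print(s)
a=[cv2.imread(f'pics/{n}0.png') for n in('scene','top')]
cv2.imwrite('pics/both.png',cv2.resize(np.vstack(a),None,fx=.71,fy=.71))
E
```

```text
pics
scene [[ -0.8  -0.4   0.5 199.6]
 [ -0.6   0.5  -0.6 584.7]
 [ -0.   -0.7  -0.7 893.5]
 [  0.    0.    0.    1. ]]
top [[   0.    -1.     0.2  477.9]
 [  -1.    -0.    -0.    51.8]
 [   0.    -0.2   -1.  1242.6]
 [   0.     0.     0.     1. ]]
wrist [[  0.4   0.9   0.3 166.8]
 [  0.9  -0.4  -0.1 529.2]
 [ -0.    0.3  -1.  384.5]
 [  0.    0.    0.    1. ]]
{'time': 0.15, 'qpos': array([ 0.9,  0.4,  1.3, -0. ,  1.5, -0.2]), 'qvel': array([ 0., -0., -0.,  0.,  0.,  0.]), 'joint_torque': array([  0. , -43.8, -22.5,   0.1,   0. ,  -0. ]), 'tool_pos': array([236.5, 496.3, 238.3]), 'tool_rot': array([-0.7, -3.1,  0. ]), 'force': array([-0.5,  0.1, -0.4]), 'ft_torque': array([0.1, 0. , 0. ]), 'grasp_force': 0.0, 'grip_width': 88.09749082267054}
```

View pics/scene0.png

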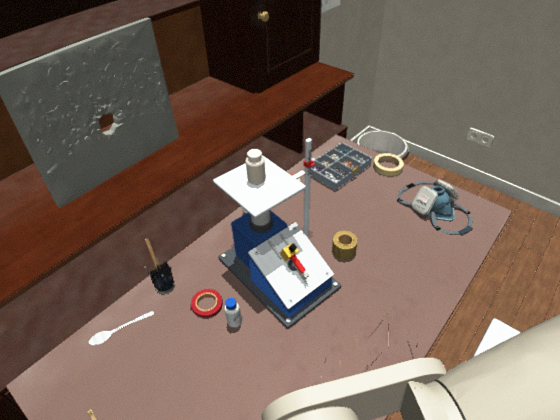

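View pics/top0.png

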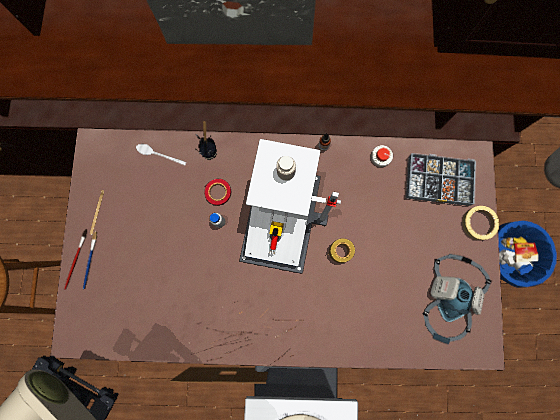

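```bash
python3 - <<'E'
from h import *
a=cv2.imread('pics/scene0.png')[130:330,205:365]; b=cv2.imread('pics/top0.png')[130:280,230:350]
a=cv2.resize(a,None,fx=2.9,fy=2.9,interpolation=cv2.INTER_CUBIC)[:580,:400+60]
b=cv2.resize(b,(340,425),interpolation=cv2.INTER_CUBIC)
c=np.zeros((600,800,3),np.uint8); c[:a.shape[0],:a.shape[1]]=a; c[:425,460:800]=b
w=cv2.resize(cv2.imread('pics/wrist0.png'),(230,172)); c[428:600,500:730]=w
cv2.imwrite('pics/crop1.png',c); print(a.shape)
E
```

```text
(580, 460, 3)
```

View pics/crop1.png

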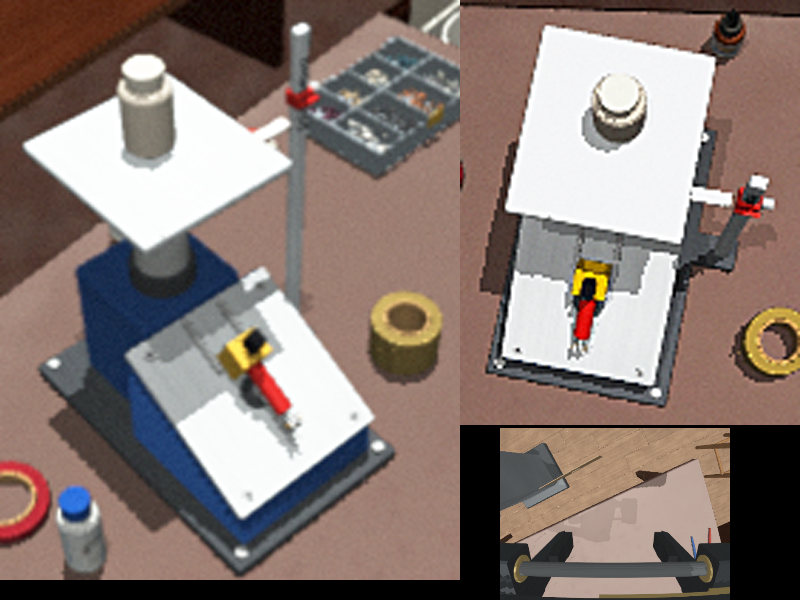

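```bash
cat > fit.py <<'E'
from h import *
from scipy.optimize import least_squares
S=load('scene0');T=load('top0')
def s(u,v): return (205+u/2.9,130+v/2.9)
def t(u,v): return (230+(u-460)/2.8333,130+v/2.8333)
def w(p,L):
    c,q=np.cos(p[2]),np.sin(p[2]); L=np.asarray(L,float); return np.array([p[0]+c*L[0]-q*L[1],p[1]+q*L[0]+c*L[1],L[2]])
obs=[(S,s(240,572),lambda p:(-85,95,p[3])),(S,s(393,453),lambda p:(-85,-95,p[3])),(S,s(40,370),lambda p:(215,95,p[3])),
(T,t(487,370),lambda p:(-85,95,p[3])),(T,t(663,404),lambda p:(-85,-95,p[3])),
(T,t(505,210),lambda p:(40,p[4],284)),(T,t(685,248),lambda p:(40,-p[4],284)),(T,t(716,58),lambda p:(p[5],-p[4],284)),(T,t(545,27),lambda p:(p[5],p[4],284)),
(S,s(148,250),lambda p:(40,p[4],284)),(S,s(291,158),lambda p:(40,-p[4],284)),(S,s(25,147),lambda p:(p[5],p[4],284)),
(T,t(590,289),lambda p:(p[6]*.882-64*.471,0,95+p[6]*.471+64*.882)),(S,s(255,340),lambda p:(p[6]*.882-58*.471,0,95+p[6]*.471+58*.882)),
]
def res(p): return np.concatenate([proj(d,w(p,f(p)))[0]-uv for d,uv,f in obs])
r=least_squares(res,[560,0,0,10,70,220,28],loss='soft_l1')
if __name__=='__main__':
    np.set_printoptions(precision=2,suppress=True)
    print(r.x); print(res(r.x).reshape(-1,2))
    p=r.x
    print('mark',tri([(S,s(301,97)),(T,t(748,203))]),'tip', tri([(S,s(289,124)),(T,t(735,203))]))
    print('bottle',tri([(S,s(143,65)),(T,t(620,88))]))
    print('gold',onz(T,t(775,335),45)); print('tint',onz(S,s(77,500),88), 'red',onz(T,(217.5,191),12), 'tint', onz(T,(216,219),80))
    print('hinge end',tri([(S,s(293,418)),(T,t(580,338))]), w(p,(-46.6,0,97.3)))
    print('tool frame', cv2.Rodrigues(bot.state()['tool_rot'])[0])
E
python3 fit.py
```

```text
[602.05  84.76  -0.16   6.3   74.35 200.81  33.37]
[[-0.26  1.31]
 [ 1.06 -0.24]
 [-1.35 -0.29]
 [ 0.33  0.26]
 [ 1.51  0.4 ]
 [ 0.45 -0.1 ]
 [-0.63 -1.72]
 [ 0.38  0.39]
 [ 0.05  0.1 ]
 [-0.91 -0.18]
 [ 0.66  1.5 ]
 [-0.43 -0.31]
 [-0.4   0.68]
 [-0.07 -0.75]]
mark [661.14 -45.97 303.92] tip [666.07 -37.62 278.36]
bottle [736.7   59.51 361.13]
gold [ 575.71 -102.01   45.  ]
tint [646.4  258.46  88.  ] red [740.61 269.19  12.  ] tint [645.25 256.68  80.  ]
hinge end [560.37  92.43  99.99] [556.05  92.17  97.3 ]
tool frame [[-0.9   0.43 -0.  ]
 [ 0.43  0.9  -0.  ]
 [ 0.   -0.   -1.  ]]
```

```bash
python3 -m pendant '[[[1,20,40,20,0],[1,40,80,40,0],[1,60,120,60,0],[1,80,160,80,0],[1,100,200,100,0],[1,120,240,100,0],[1,140,285,100,0],[1,160,330,100,0]]]'; python3 -c "
from h import *
np.set_printoptions(precision=3,suppress=True)
s=bot.state();print(s['qpos'],s['tool_pos'],cv2.Rodrigues(s['tool_rot'])[0])"
```

```text
time: 0.95
tool_pos: [341.5, 708.8, 294.0]
tool_rot: [0.691, 3.057, 0.044]
force: [-0.2, 0.0, 0.9]
grip_width: 88.2
grasp_force: 0.0
[ 0.971  0.873  0.222  0.005  2.018 -0.153] [341.54  708.834 293.954] [[-0.903  0.43   0.013]
 [ 0.43   0.902  0.026]
 [-0.     0.029 -1.   ]]
```

```bash
python3 -m pendant '[[[1,20,40,0,0],[1,40,80,0,0],[1,60,120,0,0],[1,60,120,0,0]]]'; python3 -c "
from h import *
np.set_printoptions(precision=3,suppress=True)
s=bot.state();print(s['qpos'],s['tool_pos'],cv2.Rodrigues(s['tool_rot'])[0])"
```

```text
time: 1.35
tool_pos: [355.0, 733.2, 253.3]
tool_rot: [0.69, 3.05, 0.088]
force: [0.4, 0.5, -0.3]
grip_width: 88.1
grasp_force: 0.0
[ 0.973  0.926  0.222  0.009  1.936 -0.15 ] [354.99  733.168 253.323] [[-0.903  0.43   0.025]
 [ 0.43   0.901  0.052]
 [-0.     0.058 -0.998]]
```

```bash
python3 -m pendant '[[[1,-20,-40,0,0],[1,-40,-80,0,0],[1,-60,-120,0,0],[1,-80,-160,0,0],[1,-80,-160,0,0]]]'; python3 -c "
from h import *
np.set_printoptions(precision=3,suppress=True)
s=bot.state();print(s['qpos'],s['tool_pos'],cv2.Rodrigues(s['tool_rot'])[0])"
```

```text
time: 1.85
tool_pos: [271.2, 567.8, 253.7]
tool_rot: [0.69, 3.053, 0.08]
force: [0.8, 1.7, 0.3]
grip_width: 88.0
grasp_force: 0.0
[ 0.933  0.491  1.072  0.011  1.527 -0.193] [271.181 567.843 253.746] [[-0.903  0.429  0.022]
 [ 0.43   0.902  0.048]
 [ 0.001  0.053 -0.999]]
```

```bash
cat > st.py <<'E'
from h import *
np.set_printoptions(precision=3,suppress=True)
s=bot.state();R=cv2.Rodrigues(s['tool_rot'])[0];z=R[:,2]
print(s['time'],'q',s['qpos'],'p',s['tool_pos'],'y_az',np.degrees(np.arctan2(R[1,1],R[0,1])).round(1),'tilt',np.hypot(z[0],z[1]).round(3),'az',np.degrees(np.arctan2(z[1],z[0])).round(1),'F',s['force'],s['grip_width'],s['grasp_force'])
p=np.array([602.05,84.76]);a=-.16
v=s['tool_pos'][:2]-p;c,q=np.cos(a),np.sin(a)
print('TCP in lift',c*v[0]+q*v[1],-q*v[0]+c*v[1],s['tool_pos'][2])
E
python3 -m pendant '[[[1,0,0,20,8.5],[1,0,0,40,17],[1,10,20,60,25.5],[1,20,40,80,34],[1,30,60,100,42.5],[1,40,80,100,51],[1,50,100,100,59.5],[1,60,120,100,68]]]' >/dev/null
python3 -m pendant '[[[1,10,20,0,8],[1,20,40,0,16],[1,40,80,10,21],[1,60,120,20,21],[1,80,160,30,21],[1,100,200,40,21],[1,120,240,50,21],[1,140,280,60,21]]]'; python3 st.py
```

```text
time: 3.45
tool_pos: [343.5, 712.4, 291.5]
tool_rot: [1.65, -2.671, -0.113]
force: [0.8, 0.2, -0.2]
grip_width: 88.1
grasp_force: 0.0
3.45 q [ 0.951  0.878  0.221  0.074  2.014 -1.694] p [343.459 712.436 291.465] y_az 153.5 tilt 0.072 az 121.8 F [ 0.811  0.248 -0.173] 88.13544049811779 0.0
TCP in lift -355.2882912277014 578.4605836078936 291.4652580036467
```

```bash
python3 -m pendant '[[[1,20,44,10,0],[1,40,88,20,0],[1,60,132,30,0],[1,80,176,40,0],[1,100,220,50,0],[1,120,264,60,0],[1,140,308,70,0],[1,160,350,80,0]]]' >/dev/null; python3 st.py;  python3 -m pendant '[[[1,0,0,50,0],[1,0,0,100,0],[1,0,0,150,0],[1,0,0,200,0],[1,0,0,250,0]]]' >/dev/null; python3 st.py
```

```text
4.25 q [ 0.965  0.937  0.222  0.076  1.924 -1.684] p [349.811 742.763 245.224] y_az 153.5 tilt 0.092 az 106.5 F [-0.017  0.842  0.238] 87.93582746603333 0.0
TCP in lift -353.8495453374149 609.4126379743726 245.2243675790364
4.75 q [ 0.948  0.749  0.222  0.089  2.088 -1.681] p [316.561 675.509 388.249] y_az 153.5 tilt 0.111 az 98.0 F [-0.346  0.453 -0.22 ] 87.7845715522629 0.0
TCP in lift -375.959808483204 537.7196921052578 388.24873375455354
```

```bash
python3 -m pendant '[[[1,20,45,0,0]]]' >/dev/null; python3 st.py|head -1;  python3 -m pendant '[[[1,20,45,0,0]]]' >/dev/null; python3 st.py|head -1; python3 -m pendant '[[[1,20,45,0,0],[1,40,90,0,0]]]' >/dev/null; python3 st.py|head -1;python3 -m pendant '[[[1,20,45,0,0],[1,40,90,0,0]]]' >/dev/null; python3 st.py|head -1
```

```text
4.85 q [ 0.954  0.77   0.221  0.09   2.039 -1.677] p [322.424 692.206 373.767] y_az 153.6 tilt 0.136 az 91.1 F [ 0.341  0.302 -0.028] 88.15001611979706 0.0
4.95 q [ 0.959  0.804  0.223  0.092  1.987 -1.674] p [329.929 711.245 348.673] y_az 153.5 tilt 0.151 az 88.9 F [ 0.207  0.393 -0.727] 87.95079509822598 0.0
5.15 q [ 0.966  0.851  0.224  0.094  1.917 -1.67 ] p [338.952 735.997 314.564] y_az 153.5 tilt 0.172 az 86.2 F [-0.222  0.249 -0.186] 87.7705193980038 0.0
5.35 q [ 0.972  0.889  0.223  0.096  1.849 -1.667] p [346.839 757.949 286.621] y_az 153.6 tilt 0.2 az 83.1 F [ 0.784 -0.429  0.414] 87.9874651840144 0.0
```

```bash
python3 -m pendant '[[[1,0,0,20,8.5],[1,0,0,40,17],[1,0,0,60,25.5],[1,0,0,80,34],[1,0,0,100,40]]]' >/dev/null; python3 st.py|head -1;  python3 -m pendant '[[[1,20,45,0,0]]]' >/dev/null; python3 -m pendant '[[[1,20,45,0,0]]]' >/dev/null; python3 -m pendant '[[[1,20,45,0,0]]]' >/dev/null; python3 st.py|head -1;  python3 -m pendant '[[[1,20,45,0,0]]]' >/dev/null; python3 -m pendant '[[[1,20,45,0,0]]]' >/dev/null;python3 -m pendant '[[[1,20,45,0,0]]]' >/dev/null; python3 st.py|head -1
```

```text
5.85 q [ 0.93   0.801  0.221  0.219  2.007 -2.341] p [323.088 712.001 354.653] y_az -166.3 tilt 0.22 az 116.3 F [-0.065 -1.257  0.476] 88.00337205221366 0.0
6.15 q [ 0.947  0.879  0.222  0.219  1.858 -2.334] p [338.674 761.347 298.401] y_az -167.2 tilt 0.269 az 105.0 F [ 0.067  0.309 -0.382] 87.92129474706365 0.0
6.45 q [ 0.961  0.948  0.222  0.223  1.717 -2.336] p [351.707 803.592 249.24 ] y_az -167.9 tilt 0.327 az 97.1 F [0.068 0.298 0.927] 88.1626640797332 0.0
```

```bash
python3 -m pendant '[[[1,-10,-40,20,-8.5],[1,-10,-85,40,-17],[1,0,-130,60,-25.5],[1,10,-175,60,-34],[1,20,-220,60,-42.5],[1,30,-265,60,-51],[1,40,-310,60,-59.5],[1,50,-355,60,-68]]]' >/dev/null; python3 st.py; python3 -m pendant '[[[1,10,-45,0,-8.5],[1,20,-90,0,-17],[1,30,-135,0,-25.5],[1,40,-180,0,-34],[1,50,-225,-10,-43],[1,60,-270,-20,-43],[1,70,-310,-30,-43],[1,70,-310,-30,-43]]]' >/dev/null; python3 st.py
```

```text
7.25 q [ 0.662  0.297  1.256 -0.053  1.259 -1.5  ] p [401.376 446.137 310.453] y_az 124.1 tilt 0.327 az 29.1 F [1.172 0.608 1.257] 87.86883943491236 0.0
TCP in lift -255.68477093079852 324.79002205041496 310.4529766702875
8.05 q [ 0.091  0.132  1.567 -0.119  1.131 -1.295] p [471.907 134.275 279.025] y_az 81.1 tilt 0.325 az -14.1 F [ 0.22   0.468 -0.659] 88.32143068334345 0.0
TCP in lift -136.36919506237035 28.14872601868072 279.0251489252474
```

```bash
python3 - <<'E'
from h import *
from fit import w,r
d=snap('wrist','wrist1'); p=r.x
np.set_printoptions(precision=1,suppress=True)
s=p[6]
for n,L in dict(knobtop=(s*.882-64*.471,0,95+s*.471+64*.882),knobmid=(s*.882-52*.471,0,95+s*.471+52*.882),hinge=(-46.6,0,97.3),FLbase=(-85,95,6),FRbase=(-85,-95,6),platFL=(40,74.35,284),platFR=(40,-74.35,284)).items(): print(n,proj(d,w(p,L)))
print(proj(d,[[661.1,-46,303.9],[666,-37.6,278.4]]))
print(d['world_from_camera'])
cv2.imwrite('pics/wrist1b.png',cv2.resize(d['image'],(784,588)))
E
```

```text
knobtop [[248.7 283.1]]
knobmid [[249.9 278.6]]
hinge [[253.  198.1]]
FLbase [[342.3 125.5]]
FRbase [[175.9 123.1]]
platFL [[337.4 440.7]]
platFR [[140.2 431.9]]
[[ 90.5 471.8]
 [112.9 441.9]]
[[  0.2   0.8   0.6 353.4]
 [  1.   -0.1  -0.1 155.7]
 [ -0.    0.6  -0.8 392.2]
 [  0.    0.    0.    1. ]]
```

View pics/wrist1b.png

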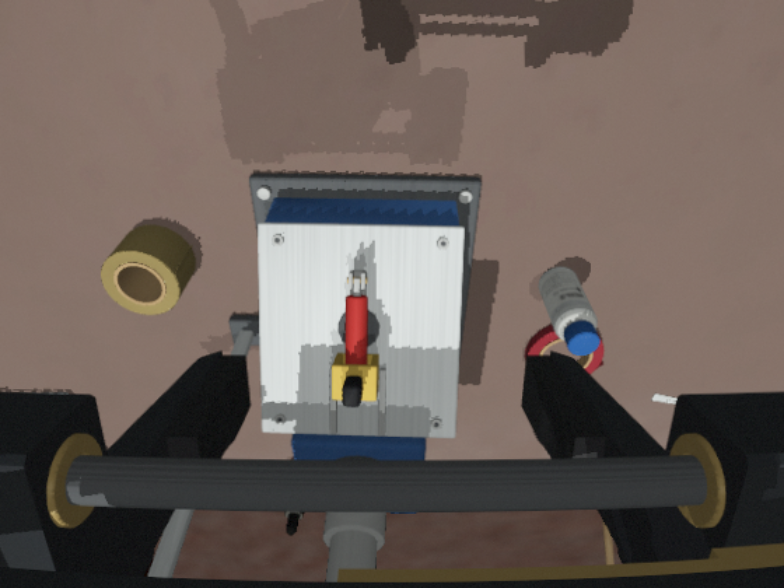

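```bash
cat > fit2.py <<'E'
import fit; from fit import *
W=load('wrist1')
q=lambda u,v:(u/1.4-.0,v/1.4)
new=[(W,q(351,392),lambda p:(p[6]*.882-54*.471,0,95+p[6]*.471+54*.882)),(W,q(357.5,281),lambda p:(-46.6,0,97.3)),(W,q(478,184),lambda p:(-85,95,p[3])),(W,q(252,180),lambda p:(-85,-95,p[3]))]
fit.obs+=new+new[:2]+new[:2]
r2=least_squares(res,r.x,loss='soft_l1')
if __name__=='__main__':
    np.set_printoptions(precision=2,suppress=True)
    print(r2.x); print(res(r2.x).reshape(-1,2))
E
python3 fit2.py
```

```text
[605.15  85.42  -0.17   8.62  74.68 197.66  31.8 ]
[[-1.78  0.25]
 [ 0.05 -0.93]
 [-2.08 -1.62]
 [-0.08 -1.09]
 [ 1.1  -0.5 ]
 [ 0.26 -1.62]
 [-0.67 -2.78]
 [ 0.55  0.71]
 [ 0.03 -0.03]
 [-2.34 -0.77]
 [-0.23  1.09]
 [-0.55 -0.35]
 [-0.71  0.05]
 [-0.86 -0.67]
 [ 0.29 -0.1 ]
 [-0.76 -0.2 ]
 [ 2.34 -2.03]
 [-2.95 -2.7 ]
 [ 0.29 -0.1 ]
 [-0.76 -0.2 ]
 [ 0.29 -0.1 ]
 [-0.76 -0.2 ]]
```

```bash
sed -i 's/^p=np.array.*/p=np.array([604,85.2]);a=-.165/' st.py; python3 -m pendant '[[[0,25,-10,-20,0],[0,50,-22,-40,0],[0,75,-33,-60,0],[0,100,-43,-80,0],[0,100,-43,-110,0],[0,102,-44,-138,0],[0,102,-44,-138,0]]]' 10; python3 st.py
```

```text
time: 8.8
tool_pos: [572.2, 95.3, 138.8]
tool_rot: [0.203, 2.811, -0.077]
force: [-0.3, 1.7, 1.2]
grip_width: 34.3
grasp_force: 0.0
8.8 q [-0.007  0.424  1.591 -0.102  0.81  -1.375] p [572.25   95.333 138.845] y_az 81.5 tilt 0.321 az -13.7 F [-0.344  1.677  1.25 ] 34.27246326100258 0.0
TCP in lift -32.983349126493714 4.780396516244161 138.84530633673722
```

```bash
python3 -m pendant '[[[0,0,-4,2,0],[0,0,-4,2,0],[0,0,-4,2,0],[0,0,-4,2,0],[0,0,-4,2,0]]]' >/dev/null; python3 st.py; python3 - <<'E'
from h import *
d=snap('wrist','wrist2'); cv2.imwrite('pics/wrist2b.png',cv2.resize(d['image'],(672,504)))
E
```

```text
9.3 q [-0.016  0.416  1.588 -0.098  0.813 -1.386] p [573.68   90.302 144.243] y_az 81.4 tilt 0.327 az -13.5 F [0.209 0.689 0.164] 0.6164051437984913 0.0
TCP in lift -30.74647672609947 0.05295381157567558 144.24333289990122
```

View pics/wrist2b.png

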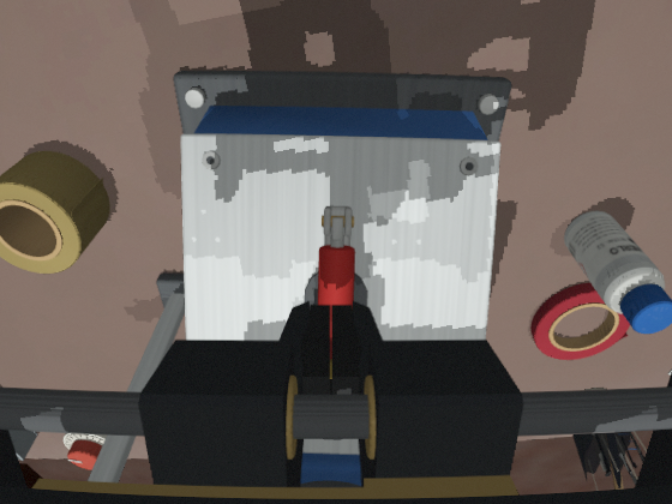

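```bash
python3 -m pendant '[[[0,8,0,0,0],[0,15,-1,2,0],[0,20,-2,4,0],[0,20,-2,4,0]]]' >/dev/null; python3 st.py;  python3 -m pendant '[[[0,5,-1,3,0],[0,10,-2,5,0],[0,15,-3,8,0],[0,20,-4,10,0],[0,20,-4,10,0]]]' >/dev/null; python3 st.py
```

```text
9.75 q [-0.02   0.442  1.529 -0.093  0.847 -1.395] p [594.222  88.122 147.689] y_az 81.4 tilt 0.327 az -13.5 F [-0.309 -0.167  0.27 ] 0.6834178296369584 0.004097740825272922
TCP in lift -10.12542689742916 1.2757117486620362 147.68855153090675
10.25 q [-0.027  0.459  1.463 -0.087  0.894 -1.409] p [614.534  84.001 158.193] y_az 81.4 tilt 0.328 az -13.5 F [-0.707 -0.456 -0.787] 0.6612413094485176 0.10195372806947489
TCP in lift 10.587754717981001 0.5477469843903229 158.19312815628084
```

```bash
python3 -m pendant '[[[0,4,-1,2,0],[0,8,-1,4,0],[0,8,-1,4,0]]]' >/dev/null; python3 st.py; python3 - <<'E'
from h import *
a=snap('scene','scene1')['image'][190:310,220:350]; b=snap('wrist','wrist3')['image']
c=np.vstack([cv2.resize(a,(520,480),interpolation=cv2.INTER_CUBIC)]); b=cv2.resize(b[140:420,180:380],(280,392))
o=np.zeros((480,800,3),np.uint8); o[:,:520]=c; o[:392,520:]=b; cv2.imwrite('pics/c2.png',o)
E
```

```text
10.55 q [-0.028  0.466  1.436 -0.086  0.914 -1.413] p [622.214  82.893 161.983] y_az 81.4 tilt 0.327 az -13.6 F [-0.705 -0.278 -0.561] 0.6496227909456163 0.42674465006712126
TCP in lift 18.345741545166323 0.7163016894257273 161.98298984813408
```

View pics/c2.png

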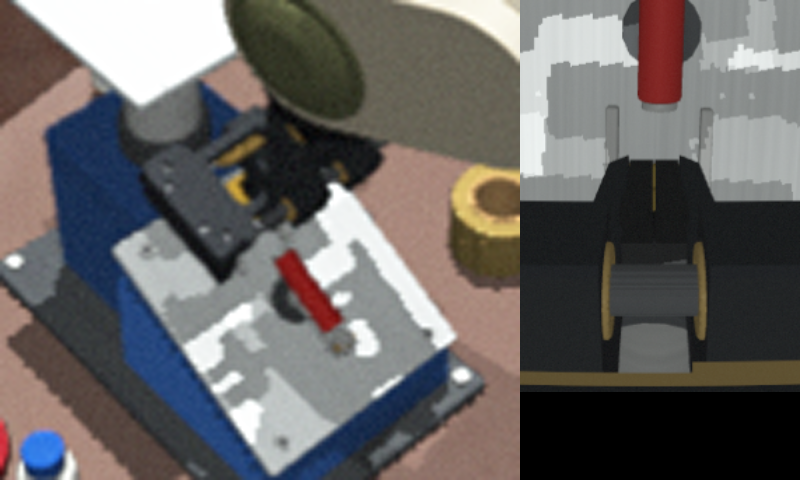

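```bash
python3 -m pendant '[[[0,2,0,1,0],[0,3,0,2,0]]]' >/dev/null; python3 st.py;python3 -m pendant '[[[0,2,0,1,0],[0,3,0,2,0]]]' >/dev/null; python3 st.py
```

```text
10.85 q [-0.028  0.469  1.428 -0.085  0.924 -1.413] p [623.553  83.063 162.718] y_az 81.4 tilt 0.323 az -13.7 F [-6.733 -2.061 -3.512] 0.5073122495067327 3.480136241996661
TCP in lift 19.638900649415493 1.1036842614569573 162.7183512624618
11.05 q [-0.028  0.471  1.42  -0.085  0.937 -1.414] p [624.14   83.117 163.047] y_az 81.4 tilt 0.317 az -14.0 F [-16.495  -1.995  -4.917] 0.4049187038860931 7.9868120374158025
TCP in lift 20.208884961312304 1.2529774024949911 163.04708577935003
```

```bash
python3 -m pendant '[[[0,-12,2,2,0],[0.5,-25,4,4,0],[0.5,-39,6,-3,0],[0.5,-39,6,-6,0],[0.5,-39,6,-6,0]]]' >/dev/null; python3 st.py; python3 - <<'E'
from h import *
np.set_printoptions(precision=1,suppress=True)
c,q=np.cos(-.165),np.sin(-.165)
for f,uv,z in(('wrist3',(280,215),129.4),('wrist2',(281.7,187),97.3),('wrist1',(255.4,200.7),97.3)):
    v=onz(load(f),uv,z); e=v[:2]-[604,85.2]; print(f,v,c*e[0]+q*e[1],-q*e[0]+c*e[1])
E
```

```text
11.55 q [-0.018  0.42   1.527 -0.092  0.871 -1.396] p [589.045  89.268 159.853] y_az 81.4 tilt 0.327 az -13.5 F [ 0.115 -0.196 -0.318] 30.300632603927763 0.0
TCP in lift -15.419607796126808 1.55644188301186 159.85330979320563
wrist3 [615.9  84.6 129.4] 11.876888703189477 1.3233391329213442
wrist2 [560.3  93.5  97.3] -44.48185755832284 1.0502781789310456
wrist1 [559.5  93.9  97.3] -45.29929389792084 1.2810631617623196
```

```bash
python3 -m pendant '[[[0.5,3,-1,-13,0],[0.5,6,-1,-26,0],[0.5,9,-2,-40,0],[0.5,11,-2,-50,0],[0.5,11,-2,-50,0]]]' >/dev/null; python3 st.py; python3 -m pendant '[[[0,0,0,0,0],[0,0,0,0,0],[0,0,0,0,0]]]' 12; python3 st.py
```

```text
12.05 q [-0.022  0.501  1.563 -0.101  0.758 -1.385] p [599.503  87.137 107.987] y_az 81.4 tilt 0.324 az -13.6 F [ 0.12  -0.347 -0.18 ] 44.12719611225421 0.0
TCP in lift -4.753706658299635 1.1725591132330193 107.98708499823998
time: 12.35
tool_pos: [599.8, 87.3, 110.3]
tool_rot: [0.204, 2.804, -0.077]
force: [0.8, 1.0, -0.3]
grip_width: 21.9
grasp_force: 0.0
12.35 q [-0.021  0.497  1.562 -0.101  0.758 -1.385] p [599.787  87.283 110.284] y_az 81.4 tilt 0.328 az -13.5 F [ 0.796  0.999 -0.277] 21.874389611071376 0.0
TCP in lift -4.497914866790775 1.362581728475479 110.28353223824857
```

```bash
python3 -m pendant '[[[0,0,0,0,0],[0,0,0,0,0],[0,0,0,0,0]]]' 12; python3 -m pendant '[[[0,-5,1,7,0],[0,-11,2,13.5,0],[0,-18,3,18.5,0],[0,-26,4.5,21.5,0]]]' ; python3 st.py
```

```text
time: 12.65
tool_pos: [599.8, 87.3, 110.0]
tool_rot: [0.204, 2.804, -0.076]
force: [-0.3, 0.8, 1.6]
grip_width: 16.0
grasp_force: 12.0
time: 13.05
tool_pos: [573.2, 91.8, 132.0]
tool_rot: [0.204, 2.804, -0.077]
force: [3.7, -1.5, -0.3]
grip_width: 15.4
grasp_force: 12.0
13.05 q [-0.013  0.432  1.605 -0.103  0.781 -1.378] p [573.245  91.782 132.013] y_az 81.4 tilt 0.328 az -13.5 F [ 3.703 -1.453 -0.308] 15.402555459823342 11.958311090420466
TCP in lift -31.41866462927819 1.4409515065571892 132.012806266456
```

```bash
python3 -m pendant '[[[0,-8.5,1.4,1.5,0],[0,-17.5,2.7,1.5,0],[0,-26,4,-0.5,0],[0,-33,5.3,-3.5,0],[0,-33,5.3,-3.5,0]]]' ; python3 st.py;  python3 - <<'E'
from h import *
a=snap('scene','scene2')['image'][190:310,220:350]; b=snap('wrist','wrist4')['image']
c=np.vstack([cv2.resize(a,(520,480),interpolation=cv2.INTER_CUBIC)]); b=cv2.resize(b[140:420,180:380],(280,392))
o=np.zeros((480,800,3),np.uint8); o[:,:520]=c; o[:392,520:]=b; cv2.imwrite('pics/c3.png',o)
E
```

```text
time: 13.55
tool_pos: [539.4, 97.2, 128.4]
tool_rot: [0.203, 2.804, -0.077]
force: [-3.8, -0.9, 11.4]
grip_width: 14.9
grasp_force: 12.0
13.55 q [-0.003  0.391  1.693 -0.113  0.736 -1.357] p [539.416  97.165 128.366] y_az 81.4 tilt 0.327 az -13.5 F [-3.823 -0.922 11.361] 14.903214446638163 11.960048748878762
TCP in lift -65.67246129382232 1.1946790483194683 128.36587201716307
```

View pics/c3.png

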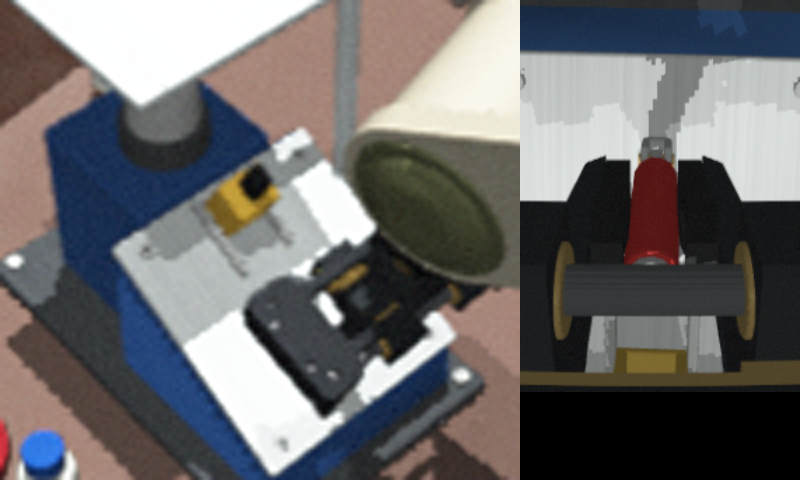

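```bash
python3 - <<'E'
from h import *
from fit import w
np.set_printoptions(precision=1,suppress=True)
d=load('wrist4');p=[604,85.2,-.165]
u=np.array([.882,0,.471]);N=np.array([-.471,0,.882]);O=np.array([0,1.2,95])
h=O-40*u+24*N
print('hinge',proj(d,w(p,h)))
for f in(1.3,1.4,1.5,1.6): print(f,proj(d,w(p,h+65*(np.cos(f)*u+np.sin(f)*N))))
E
```

```text
hinge [[278.  253.3]]
1.3 [[274.7 341.7]]
1.4 [[275.  328.3]]
1.5 [[275.5 313.3]]
1.6 [[275.9 297. ]]
```

```bash
python3 - <<'E'
from h import *
from fit import w
np.set_printoptions(precision=1,suppress=True)
d=load('wrist4');p=[604,85.2,-.165]
u=np.array([.882,0,.471]);N=np.array([-.471,0,.882]);O=np.array([0,1.2,95])
h=O-40*u+24*N
for f in(1.2,1.3,1.4,1.5,1.6):
    a=np.cos(f)*u+np.sin(f)*N;b=np.sin(f)*u-np.cos(f)*N
    print(f,[proj(d,w(p,h+x)) [0]for x in(11*a-8*b,65*a-8*b,65*a+8*b)])
im=d['image'][225:360,230:325]; cv2.imwrite('pics/c4.png',cv2.resize(im,None,fx=4,fy=4,interpolation=cv2.INTER_CUBIC))
E
```

```text
1.2 [array([277.8, 253.8]), array([274.7, 339.8]), array([274. , 366.1])]
1.3 [array([277.9, 251.1]), array([275.1, 325.8]), array([274.3, 356.7])]
1.4 [array([278. , 248.5]), array([275.5, 310.4]), array([274.6, 345.4])]
1.5 [array([278.1, 245.9]), array([276. , 293.7]), array([274.9, 332.3])]
1.6 [array([278.2, 243.4]), array([276.5, 276.2]), array([275.3, 317.5])]
```

View pics/c4.png

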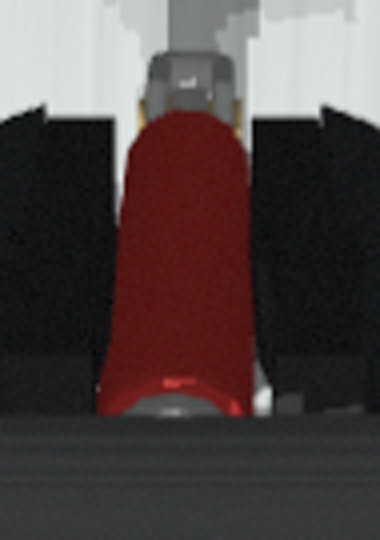

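```bash
python3 -m pendant '[[[0.4,0,0,0,0],[0.4,0,0,1,0],[0.4,4,-0.6,1,0],[0.4,8,-1.3,2,0],[0,8,-1.3,2,0],[0,8,-1.3,2,0],[0,8,-1.3,2,0],[0,8,-1.3,2,0]]]' 25; python3 -m pendant '[[[0,0,0,0,0],[0,0,0,0,0]]]'; python3 -m pendant '[[[0,-3,0.5,-1,0],[0,-6,1,-2,0],[0,-6,1,-2,0]]]'; python3 - <<'E'
from h import *
from fit import w
np.set_printoptions(precision=1,suppress=True)
d=snap('wrist','wrist5');p=[604,85.2,-.165]
cv2.imwrite('pics/c5.png',cv2.resize(d['image'][225:360,230:325],None,fx=4,fy=4,interpolation=cv2.INTER_CUBIC))
u=np.array([.882,0,.471]);N=np.array([-.471,0,.882]);O=np.array([0,1.2,95])
h=O-40*u+24*N
for f in(1.3,1.4,1.5,1.6):
    a=np.cos(f)*u+np.sin(f)*N;b=np.sin(f)*u-np.cos(f)*N
    print(f,[proj(d,w(p,h+x)) [0]for x in(11*a-8*b,65*a-8*b,65*a+8*b)])
# red profile along col 277
c=d['image'].astype(int); 
for col in(272,276,280): 
    r=c[220:350,col]; red=(r[:,2]>70)&(r[:,1]<50); y=np.where(red)[0]+220; print(col,y.min(),y.max())
E
```

```text
time: 14.45
tool_pos: [548.5, 95.7, 129.5]
tool_rot: [0.204, 2.805, -0.077]
force: [0.9, -0.2, -0.2]
grip_width: 15.1
grasp_force: 25.0
time: 14.65
tool_pos: [548.5, 95.7, 129.5]
tool_rot: [0.204, 2.805, -0.077]
force: [-0.1, -0.2, -1.1]
grip_width: 14.8
grasp_force: 25.0
time: 14.95
tool_pos: [543.3, 96.6, 128.0]
tool_rot: [0.204, 2.802, -0.077]
force: [5.2, -1.0, -3.5]
grip_width: 14.8
grasp_force: 25.0
1.3 [array([277.8, 246.2]), array([274.9, 320.8]), array([274.1, 352.5])]
1.4 [array([277.9, 243.5]), array([275.4, 305. ]), array([274.4, 340.9])]
1.5 [array([278. , 240.8]), array([275.8, 287.9]), array([274.8, 327.5])]
1.6 [array([278. , 238.3]), array([276.4, 270. ]), array([275.2, 312.3])]
272 245 299
276 245 299
280 245 300
```

```bash
python3 -m pendant '[[[0,-3,0.5,-1,0],[0,-5,0.8,-2,0],[0,-5,0.8,-2,0],[0,-5,0.8,-2,0]]]'; python3 - <<'E'
from h import *
from fit import w
np.set_printoptions(precision=1,suppress=True)
d=snap('wrist','wrist6');p=[604,85.2,-.165]
u=np.array([.882,0,.471]);N=np.array([-.471,0,.882]);O=np.array([0,1.2,95])
h=O-40*u+24*N
for f in(1.4,1.5,1.6):
    a=np.cos(f)*u+np.sin(f)*N;b=np.sin(f)*u-np.cos(f)*N
    print(f,[proj(d,w(p,h+x)) [0]for x in(11*a-8*b,65*a-8*b,65*a+8*b)])
c=d['image'].astype(int); 
for col in(272,276,280): 
    r=c[220:350,col]; red=(r[:,2]>70)&(r[:,1]<50); y=np.where(red)[0]+220; print(col,y.min(),y.max())
E
python3 st.py
```

```text
time: 15.4
tool_pos: [538.5, 97.4, 126.1]
tool_rot: [0.204, 2.802, -0.077]
force: [6.3, -1.9, -2.5]
grip_width: 14.9
grasp_force: 25.0
1.4 [array([277.7, 253.1]), array([275.1, 317.5]), array([274.2, 352.4])]
1.5 [array([277.8, 250.5]), array([275.6, 300.8]), array([274.5, 339.4])]
1.6 [array([277.9, 247.9]), array([276.1, 283.2]), array([274.9, 324.6])]
272 252 295
276 252 295
280 252 296
15.45 q [-0.002  0.392  1.7   -0.114  0.725 -1.354] p [538.439  97.377 126.078] y_az 81.4 tilt 0.329 az -13.4 F [ 5.644 -1.074 -2.162] 15.312649714624023 24.995841910131276
TCP in lift -66.67101317982053 1.2429810313759724 126.07798326532688
```

```bash
cat > circ.py <<'E'
import numpy as np,sys
u=np.array([.870,-.145,.471]);y=np.array([.164,.986,0])
D=lambda t:39.5*((1-np.cos(t))*u+np.sin(t)*y)
s0,step,n=[float(v) for v in sys.argv[1:4]]
for k in range(1,int(n)+1): print(s0+k*step,(D(np.radians(s0+k*step))-D(np.radians(s0))).round(1).tolist())
E
python3 circ.py 0 15 8;python3 circ.py 120 15 8;python3 circ.py 240 15 8
```

```text
15.0 [2.8, 9.9, 0.6]
30.0 [7.8, 18.7, 2.5]
45.0 [14.6, 25.9, 5.4]
60.0 [22.8, 30.9, 9.3]
75.0 [31.7, 33.4, 13.8]
90.0 [40.8, 33.2, 18.6]
105.0 [49.5, 30.4, 23.4]
120.0 [57.2, 25.1, 27.9]
135.0 [6.1, -7.4, 3.9]
150.0 [10.2, -16.4, 6.8]
165.0 [12.1, -26.3, 8.7]
180.0 [11.6, -36.6, 9.3]
195.0 [8.7, -46.5, 8.7]
210.0 [3.7, -55.3, 6.8]
225.0 [-3.1, -62.5, 3.9]
240.0 [-11.2, -67.5, 0.0]
255.0 [-8.9, -2.5, -4.5]
270.0 [-18.1, -2.4, -9.3]
285.0 [-26.7, 0.5, -14.1]
300.0 [-34.4, 5.7, -18.6]
315.0 [-40.5, 13.1, -22.5]
330.0 [-44.6, 22.1, -25.4]
345.0 [-46.4, 32.0, -27.3]
360.0 [-45.9, 42.3, -27.9]
```

```bash
python3 -m pendant '[[[0,3,10,0.5,0],[0,8,18.5,2.5,0],[0,14.5,26,5.5,0],[0,23,31,9.5,0]]]' 20; python3 st.py
```

```text
time: 15.85
tool_pos: [559.3, 128.3, 134.3]
tool_rot: [0.204, 2.809, -0.079]
force: [-3.4, -4.1, -1.2]
grip_width: 15.6
grasp_force: 20.0
15.85 q [ 0.062  0.424  1.609 -0.136  0.798 -1.284] p [559.313 128.349 134.349] y_az 81.4 tilt 0.323 az -13.9 F [-3.395 -4.114 -1.195] 15.629942745951517 19.982455540448427
TCP in lift -51.16788597937533 35.22296945728437 134.34866382767055
```

```bash
python3 -m pendant '[[[0,9,2.5,4.5,0],[0,18,2.3,9.3,0],[0,26.7,-0.5,14,0],[0,34.4,-5.8,18.6,0]]]'|tail -3; python3 st.py; python3 -m pendant '[[[0,6,-7.4,4,0],[0,10.2,-16.4,6.8,0],[0,12,-26.3,8.7,0],[0,11.6,-36.6,9.3,0],[0,8.7,-46.5,8.7,0],[0,3.7,-55.3,6.8,0],[0,-3,-62.5,4,0],[0,-11.2,-67.5,0,0]]]'; python3 st.py
```

```text
force: [0.2, 6.5, -2.6]
grip_width: 15.5
grasp_force: 20.1
16.25 q [ 0.049  0.448  1.497 -0.116  0.881 -1.318] p [594.155 124.26  153.203] y_az 81.5 tilt 0.324 az -13.2 F [ 0.232  6.455 -2.631] 15.451148464992094 20.13303289655596
TCP in lift -16.127353361339843 36.912828899633894 153.20347182730532
time: 17.05
tool_pos: [584.7, 54.9, 154.2]
tool_rot: [0.204, 2.802, -0.076]
force: [6.8, 2.1, -2.1]
grip_width: 14.7
grasp_force: 20.0
17.05 q [-0.087  0.41   1.565 -0.065  0.836 -1.477] p [584.651  54.9   154.227] y_az 81.4 tilt 0.33 az -13.4 F [ 6.752  2.069 -2.131] 14.744129233204843 19.953425866551697
TCP in lift -14.109124589120654 -33.06698511300095 154.22724374628865
```

```bash
python3 -m pendant '[[[0,-9,-2.5,-4.5,0],[0,-18,-2.4,-9.3,0],[0,-26.7,0.5,-14,0],[0,-34.4,5.7,-18.6,0],[0,-40.5,13,-22.5,0],[0,-44.6,22,-25.4,0],[0,-44.6,22,-25.4,0]]]'; python3 st.py; python3 - <<'E'
from h import *
a=snap('scene','scene3')['image'][130:200,270:340]; b=snap('top','top3')['image'][180:220,300:355]
o=np.zeros((490,800,3),np.uint8); o[:,:490]=cv2.resize(a,(490,490),interpolation=cv2.INTER_CUBIC)
o[:225,490:]=cv2.resize(b,(310,225),interpolation=cv2.INTER_CUBIC)
a=cv2.imread('pics/scene0.png')[150:187,290:340] 
o[230:460,490:]=cv2.resize(a,(310,230),interpolation=cv2.INTER_CUBIC)
cv2.imwrite('pics/c6.png',o)
E
```

```text
time: 17.75
tool_pos: [539.2, 77.8, 128.3]
tool_rot: [0.203, 2.804, -0.076]
force: [2.4, 0.9, -1.9]
grip_width: 15.3
grasp_force: 20.0
17.75 q [-0.045  0.384  1.706 -0.093  0.726 -1.412] p [539.151  77.796 128.288] y_az 81.4 tilt 0.327 az -13.4 F [ 2.358  0.88  -1.939] 15.263977650870904 19.996575554832816
TCP in lift -62.751689133916955 -17.954668089901684 128.2883385462206
```

View pics/c6.png

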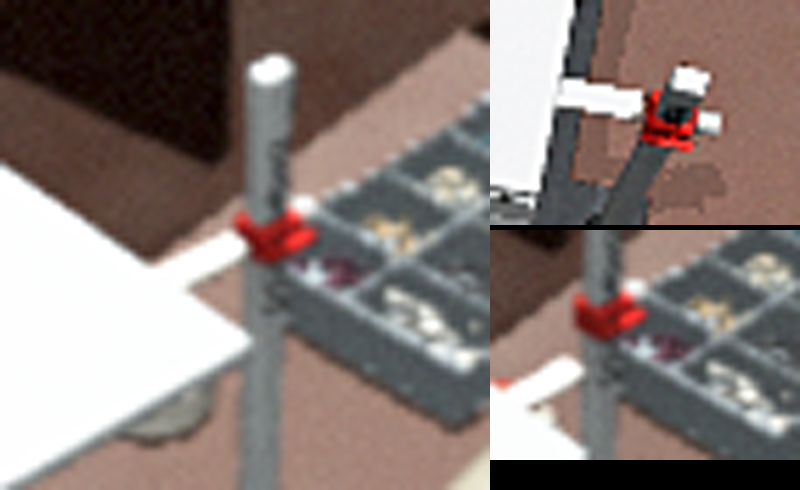

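```bash
python3 - <<'E'
from h import *
np.set_printoptions(precision=1,suppress=True,linewidth=200)
S=load('scene3');T=load('top3')
print('K',S['intrinsics'][0,0],load('wrist5')['intrinsics'][0,0])
for n,a,b in(('tip',(304.6,164.2),(327,197.8)),('mark',(304.1,162.4),(327.8,198)),('markb',(304.1,162.4),(328,200))): print(n,tri([(S,a),(T,b)]))
im=S['image'].astype(int)
print('redness');print((im[156:172,300:318,2]-im[156:172,300:318,1]))
print('green');print(im[156:172,292:310,1])
im=T['image'].astype(int)
print('topred');print((im[190:212,322:340,2]-im[190:212,322:340,1]))
print('topgreen');print(im[190:206,318:334,1])
E
```

```text
K 408.69321766680866 365.75415793076
tip [668.2 -36.  304.6]
mark [668.3 -36.6 309.2]
markb [665.1 -35.9 310.6]
redness
[[ 27  27  23  27  21   4  -4  -3  -6  -4  -2  17  26  28  31  28  26  26]
 [ 26  26  24  26  17   1  -3  -5  -2  -2  -2  15  26  22  26  26  15   7]
 [ 24  23  25  26  20   2  -6  -6  -3  -5  -2  11   2  -1   6  17   7  -5]
 [ 25  25  29  27  26   5  -7  -8  -4  -7   7  52   6  -5  -2   1  -3  -8]
 [ 21  24  30  50  86  44  -3  -8  -7  -3  44 138  91  32  -2  -8  -8 -11]
 [ 27  28  35  84 153 112  18  -3  13  69 108 167 148  48   0  -7 -11 -10]
 [ 29  30  27  61 125 123  91  84  99 119 114 122 123 101  71  19 -10 -10]
 [ 23  13   3  21  61  95 111 127 121 105 103 144 187 191 157  44  -3  -9]
 [  1   0   0   0  11  53  95 105 102  86 117 191 188 166 100  17 -11  -5]
 [  0   0   0   0  -2  20  75 100 103 112 120 149 130  56   6 -11  -5  -3]
 [  0   0   0   0   0  18  62  88 107 102  73  50  26  -1  -9  -6   8   1]
 [  0  -1   2   4   7   2  30  45  51  34  15  15  19  15  -4  -1  19  23]
 [  0   4  18  23  16   0   1   3   3  -2  -3   1  10  12  -8  -9   4  21]
 [ 11
[... 3467 characters left out ...]
 111 110 120 110  55 165 255]
 [251 251 255 255 255 255 255 255 253 100  80  50  69  60  65  74]
 [247 247 245 248 249 251 251 255 255  41  18  49  64  72  80  71]
 [252 250 251 249 248 246 247 255 255 106   0  29  78  63  68  72]
 [255 255 255 255 255 253 255 255 255  64   0  47  85  34  38   8]
 [ 77  74  83 107 222 255 255 166 130  75   0  51  46   5  43   9]
 [ 87  81  80 103 104  90  97  69  91  44   4  27  37   8   5   8]
 [ 97  93  92 111 109 105 108 112 125  20   2  18  20  16  25  16]
 [ 92  89  91 114 113 113 117 114  79   6   7   2   0   3  10   0]
 [ 93  94  93 116 119 113 105 113  70   9  16  14  24   4  21   0]
 [ 94  92  94 112 106 113 117 119  42  54  15  22  53  84  62  61]]
```

```bash
python3 -m pendant '[[[0.5,0,0,0,0],[0.5,0,0,0,0],[0.5,0,0,0,0],[0.5,-8,1.5,25,0],[0.5,-16,3,48,0],[0.5,-22,4,72,0],[0.2,-22,4,120,0],[0,-22,4,168,0]]]'|tail -4; python3 -m pendant '[[[0,0,0,46,0],[0,20,-3,54,0],[0,50,-6,56,0],[0,80,-8,56,0],[0,105,-10,56,0],[0,115,-11,56,0],[0,115,-11,56,0]]]'|head -2; python3 - <<'E'
from h import *
d=snap('wrist','w7'); print(proj(d,[[662,-40,305]]))
E
python3 -m pendant '[[[0,0,0,20,0],[0,0,20,40,0],[0,0,30,40,0],[0,0,30,40,0]]]'|head -2; python3 - <<'E'
from h import *
d=snap('wrist','w8'); 
L=[]
for f in('w7','w8'):
    d=load(f); c,r=proj(d,[[662,-40,305]])[0]; print(c,r); c0=int(np.clip(c-45,0,460)); r0=int(np.clip(r-65,0,290)); print(f,c0,r0)
    L.append(cv2.resize(d['image'][r0:r0+130,c0:c0+100],(400,520),interpolation=cv2.INTER_CUBIC))
cv2.imwrite('pics/c7.png',np.hstack(L))
E
python3 st.py
```

```text
tool_rot: [0.204, 2.806, -0.077]
force: [0.9, 1.2, -0.8]
grip_width: 30.4
grasp_force: 0.0
time: 19.35
tool_pos: [632.5, 69.9, 351.5]
[[115.46835609 262.626726  ]]
time: 19.8
tool_pos: [631.3, 101.5, 392.2]
115.4683560861952 262.62672599832007
w7 70 197
97.58156869694835 227.15195666960466
w8 52 162
19.85 q [ 0.004  0.356  0.945 -0.078  1.519 -1.431] p [631.384 100.765 391.459] y_az 81.5 tilt 0.325 az -13.5 F [-0.171 -1.181  0.133] 0.08792482035258005 0.0
TCP in lift 24.45501976163397 19.851417987529103 391.45880837173405
```

View pics/c7.png

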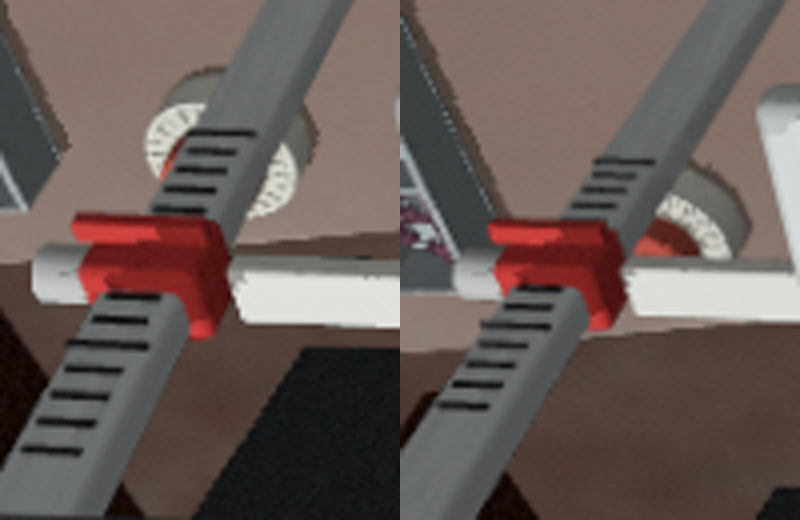

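```bash
python3 - <<'E'
from h import *
for f,c0,r0 in(('w7',112,249),('w8',96,214)):
    im=load(f)['image'].astype(int)[r0:r0+36,c0:c0+32]; print(f,c0,r0)
    for i,row in enumerate(im):
        print(r0+i,' '.join(('R%02d'%(r//10) if r-g>45 else 'w%02d'%(g//10) if min(b,g,r)>100 else '.%02d'%(g//10)) for b,g,r in row))
E
```

```text
w7 112 249
249 .03 .03 .02 .02 .02 .02 .01 .02 .02 .05 .10 w10 .10 .09 .08 .08 .08 .08 .08 .09 w12 w17 w21 w21 w21 w22 w19 w13 w12 w12 w12 w12
250 .06 .06 .06 .05 .04 .04 .04 .03 .04 .07 .10 .10 .10 .09 .08 .08 .08 .08 .08 w12 w19 w20 w18 w21 w16 w13 w13 w12 w12 w12 w12 w12
251 R09 R09 R09 R10 R09 R09 R09 R09 R09 .07 .09 .09 .09 .08 .08 .08 .08 .08 .08 w12 w17 w14 w12 w12 w12 w12 w12 w12 w12 w12 w12 w12
252 R10 R09 R09 R09 R09 R09 R09 R09 R09 R08 .03 .03 .08 .08 .08 .08 .08 .08 .08 w11 w12 w12 w12 w12 w12 w12 w12 w12 w12 w12 w12 w12
253 R11 R11 R10 R10 R10 R10 R10 R10 R09 R07 R08 R09 R07 .07 .08 .08 .08 .08 .09 w12 w12 w12 w12 w12 w12 w12 w12 w12 w12 w13 w13 w12
254 R13 R13 R13 R13 R13 R13 R13 R13 R11 R08 R07 R08 R08 .06 .08 .08 .08 .08 w11 w12 w12 w13 w13 w13 w12 w12 w12 w12 w12 w12 w12 w12
255 R13 R13 R13 R13 R13 R13 R13 R13 R12 R09 R07 R08 R08 .04 .08 .08 .08 .09 w12 w13 w13 w13 w12 w13 w13 w13 w13 w13 w13 w12 w12 w13
256 R13 R13 R13 R13 R13 R13 R13 R13 R13 R09 R07 R08 R07 R07 .07 .08 .08 w12 w13 w13 w13 w13 w13 w13 w13 w13 w13 w13 w13 w13 w13 w13
257 R12 R12 R13 R13 R13 R13 R13 R
[... 7724 characters left out ...]
 w11 .09 .07 .06 .06 .06 .06 .06 .06 .06
245 .08 .09 w11 w12 w11 w11 w11 w12 w11 w12 w12 w12 .09 .09 .07 .06 .06 .06 .06 .06 .06 .06 .06 .06 .06 .06 .06 .06 .06 .06 .06 .06
246 .08 w10 .10 .09 .07 .06 .06 .06 .06 .06 .06 .06 .06 .06 .06 .06 .06 .06 .06 .06 .06 .06 .06 .06 .06 .06 .06 .06 .06 .06 .06 .05
247 .07 .06 .05 .05 .06 .06 .06 .06 .06 .06 .06 .06 .06 .06 .06 .06 .06 .06 .06 .06 .06 .06 .06 .06 .06 .06 .06 .06 .06 .06 .06 .06
248 .06 .06 .05 .06 .06 .06 .06 .06 .06 .06 .06 .06 .06 .06 .06 .06 .06 .06 .06 .06 .06 .06 .06 .06 .06 .06 .06 .06 .06 .06 .06 .06
249 .06 .05 .06 .05 .06 .06 .06 .06 .06 .06 .06 .06 .06 .06 .06 .06 .06 .07 .06 .06 .06 .06 .06 .06 .06 .06 .06 .06 .06 .06 .06 .06
```

```bash
python3 - <<'E'
from h import *
np.set_printoptions(precision=1,suppress=True)
a=load('w7');b=load('w8')
P=dict(A=((124.7,252.5),(105.5,219)),B=((127.7,270.5),(108,236.7)),C=((122.7,281.5),(103.9,244.7)),D=((118.3,263.8),(100.2,228.7)),F=((127,264),(107.4,228.9)),G=((130.7,277.3),(110.7,240.8)))
for k,(x,y) in P.items():
    v=tri([(a,x),(b,y)]); e=[np.round(proj(d,v)[0]-q,1) for d,q in((a,x),(b,y))]; print(k,v,e)
# with z pointer-top known: x,y ; then mark plane via single-view with y of pointer end
for z in(303.5,304,304.5):
    print(z,[onz(d,q,z) for d,q in((a,P['F'][0]),(b,P['F'][1]),(a,P['G'][0]),(b,P['G'][1]))])
E
```

```text
A [660.1 -35.4 298.3] [array([-0.2,  0.1]), array([ 0.1, -0.1])]
B [678.9 -42.4 296. ] [array([-0.6,  0.4]), array([ 0.6, -0.3])]
C [678.1 -41.5 306.5] [array([-0.2,  0.1]), array([ 0.1, -0.1])]
D [665.5 -40.5 302.6] [array([-0.,  0.]), array([ 0., -0.])]
F [666.2 -34.7 302.8] [array([-0.2,  0.1]), array([ 0.1, -0.1])]
G [675.5 -34.9 305.8] [array([-0.2,  0.1]), array([ 0.1, -0.1])]
303.5 [array([665.4, -34. , 303.5]), array([665.7, -34.2, 303.5]), array([677.7, -36.5, 303.5]), array([677.4, -36.8, 303.5])]
304 [array([664.9, -33.6, 304. ]), array([665.3, -33.9, 304. ]), array([677.2, -36.1, 304. ]), array([677. , -36.4, 304. ])]
304.5 [array([664.5, -33.2, 304.5]), array([664.9, -33.5, 304.5]), array([676.7, -35.7, 304.5]), array([676.6, -36. , 304.5])]
```

```bash
python3 - <<'E'
from h import *
np.set_printoptions(precision=1,suppress=True)
S=load('scene3')
for n,p in dict(ptrF=(665,-34,304),ptrFb=(665,-34,300),ptrG=(677,-36.3,304),C306=(678.2,-41.5,306),C310=(678.2,-41.5,310),C314=(678.2,-41.5,314),Cy=(678.2,-38,306),D=(664,-38,306),D310=(664,-38,310),A298=(661,-36,298),A302=(661,-36,302)).items(): print(n,proj(S,p))
T=load('top3'); print([proj(T,p) for p in((665,-34,304),(677,-36.3,304),(678,-41.5,306),(661,-36,300))])
im=T['image']
E
```

```text
ptrF [[304.5 165.2]]
ptrFb [[304.4 166.5]]
ptrG [[301.1 162.8]]
C306 [[302.  160.9]]
C310 [[302.1 159.6]]
C314 [[302.1 158.2]]
Cy [[301.1 161.6]]
D [[305.8 163.9]]
D310 [[305.9 162.5]]
A298 [[306.3 167.5]]
A302 [[306.3 166.1]]
[array([[326.5, 199.8]]), array([[327.5, 194.7]]), array([[329.9, 194.2]]), array([[327.1, 201.9]])]
```

```bash
python3 -m pendant '[[[0,-10,-40,0,0],[0,-20,-80,0,0],[0,-20,-120,-10,0],[0,-20,-160,-20,0],[0,-20,-200,-30,0],[0,-18,-235,-35,0],[0,-18,-235,-35,0],[0,-18,-235,-35,0]]]'|head -2; python3 - <<'E'
from h import *
d=snap('wrist','w9'); im=d['image'].astype(int)
print(proj(d,[[661,-37,302]])); 
m=((im[...,2]-im[...,1])>45)&(im[...,0]<110)
r,c=np.where(m); c_,r_=proj(d,[[661,-37,302]])[0].astype(int)
c0,r0=c_-22,r_-22
print(c0,r0)
for i in range(r0,r0+46):
    print(i,' '.join(('R%02d'%(q[2]//10) if q[2]-q[1]>45 else 'w%02d'%(q[1]//10) if q.min()>100 else '.%02d'%(q[1]//10)) for q in im[i,c0:c0+44]))
E
```

```text
time: 20.65
tool_pos: [613.6, -135.3, 356.3]
[[447.3367999  244.91723701]]
425 222
222 .07 w10 w10 w11 w11 w11 w11 w11 w11 w11 w10 w10 w10 w10 w10 w10 w10 w11 w10 w10 .10 .10 .10 .10 .10 .10 .10 .10 .09 .09 .09 .09 .09 .09 .09 .09 .09 .09 .09 .08 .09 .09 .08 .09
223 .07 w10 w11 w12 w12 w12 w12 w12 w12 w12 w12 w12 w12 w12 w12 w12 w12 w12 w12 w12 w12 w12 w12 w12 w12 w12 w12 w12 w12 w12 w11 w11 w11 w12 w12 w12 w12 w11 w11 w11 w11 w11 w11 w11
224 .09 w10 w10 w12 w12 w12 w12 w12 w12 w12 w12 w12 w12 w12 w12 w12 w12 w12 w12 w12 w12 w12 w12 w12 w12 w12 w12 w12 w12 w12 w12 w12 w12 w12 w12 w12 w12 w12 w12 w12 w12 w12 w11 w12
225 w10 w10 w10 w11 w12 w12 w12 w12 w12 w12 w12 w12 w12 w12 w12 w12 w12 w12 w12 w12 w12 w12 w12 w12 w12 w12 w12 w12 w12 w12 w12 w12 w12 w12 w12 w12 w12 w12 w12 w12 w12 w12 w12 w12
226 .07 .07 .08 w10 w11 w12 w12 w12 w12 w12 w12 w12 w12 w12 w12 w12 w12 w12 w12 w12 w12 w12 w12 w12 w12 w12 w12 w12 w12 w12 w12 w12 w12 w12 w12 w12 w12 w12 w12 w12 w12 w12 w12 w12
227 .02 .02 .06 w10 w11 w12 w12 w12 w12 w12 w12 w12 w12 w12 w12 w12 w12 w12 w12 w12 w12 w12 w12 w12 w12 w12 w12 w12 w
[... 6562 characters left out ...]
 .08 .04 .03 .03 .03 .03 .03 .05 .05 .05 .05 .04 .04 .04 .04 .06 .10 .09 w13 w20 w22 w22 w22 w22 w22 w22 w22 w22 w22 w22 w22 w22 w22 w22 w22 w22 w22 w22 w22 w22
265 .10 w10 w10 w11 .09 .06 .04 .04 .04 .04 .04 .04 .03 .03 .03 .03 .03 .03 .03 .05 .09 w10 w10 w15 w16 w16 w16 w16 w16 w16 w15 w15 w15 w14 w14 w14 w14 w14 w15 w14 w15 w17 w18 w18
266 w10 .10 w10 w10 w11 .09 .08 .08 .08 .09 .09 .09 .08 .09 .08 .08 .08 .08 .08 .09 .10 w11 .08 .05 .05 .06 .05 .06 .06 .06 .06 .06 .06 .06 .06 .06 .06 .07 .07 .07 .07 .08 .08 .07
267 .10 w10 w10 w10 w10 w10 w10 w10 w10 w10 w10 w10 w10 w11 w11 w11 w10 w10 w10 w10 w10 w11 w10 .07 .06 .06 .06 .06 .06 .06 .06 .06 .06 .06 .06 .06 .06 .06 .06 .06 .06 .06 .06 .06
```

```bash
python3 - <<'E'
from h import *
np.set_printoptions(precision=2,suppress=True)
X=np.array([666,-36,303.])
lx=np.array([.986,-.164,0]);ly=np.array([.164,.986,0])
W={f:load(f) for f in('w7','w8','w9')}
for f,d in W.items():
    p=proj(d,X)[0]; print(f,p,'per mm  lx',proj(d,X+lx)[0]-p,'ly',proj(d,X+ly)[0]-p,'z',proj(d,X+[0,0,1])[0]-p)
def T(**k):
    v=tri([(W[f],q) for f,q in k.items()]); print(v,[(proj(W[f],v)[0]-q).round(1).tolist() for f,q in k.items()])
print('D');T(w7=(118.3,263.8),w8=(100.2,228.7),w9=(449.4,252.3))
print('F ptr front top end');T(w7=(127,264),w8=(107.4,228.9),w9=(451.5,251.7))
print('G ptr back top end');T(w7=(130.7,277.3),w8=(110.7,240.8),w9=(447,265.3))
print('flange front-top right');T(w7=(120.5,253.5),w8=(102,218.8),w9=(452,240.8))
E
python3 - <<'E'
from h import *
im=load('w7')['image'].astype(int)
c0,r0=86,246
for i in range(r0,r0+40):
    print(i,' '.join(('R%02d'%(q[2]//10) if q[2]-q[1]>45 else 'w%02d'%(q[1]//10) if q.min()>100 else '.%02d'%(q[1]//10)) for q in im[i,c0:c0+30]))
E
```

```text
w7 [124.73 264.31] per mm  lx [0.36 1.09] ly [1.49 0.06] z [-0.54  1.12]
w8 [105.72 229.02] per mm  lx [0.34 1.01] ly [1.28 0.05] z [-0.52  0.86]
w9 [448.45 251.69] per mm  lx [-0.47  1.16] ly [1.55 0.03] z [0.54 1.11]
D
[662.19 -37.25 306.79] [[0.2, 0.7], [-0.2, -0.1], [-0.1, -0.6]]
F ptr front top end
[665.76 -34.26 303.34] [[-0.1, 0.2], [0.1, -0.0], [-0.0, -0.2]]
G ptr back top end
[676.77 -35.96 304.37] [[-0.2, -0.1], [0.2, 0.1], [0.0, -0.0]]
flange front-top right
[656.71 -34.98 302.78] [[0.1, 0.1], [-0.1, 0.3], [-0.0, -0.5]]
246 w12 w12 w12 w12 w12 w12 w12 w12 w12 w12 w12 w12 w12 w12 w12 w12 w12 w12 w12 w12 w12 w12 w11 w10 w10 w10 w10 w10 w10 w10
247 w12 w12 w12 w12 w12 w12 w12 w12 w12 w12 w12 w12 w12 w12 w12 w12 w12 w12 w12 w12 w12 w11 .10 .10 .10 .10 .10 w10 w10 w10
248 w12 w12 w12 w12 w12 w12 w12 w12 w12 w12 w12 w12 w12 w12 w12 w12 w12 w12 w12 w12 w12 w10 .07 .05 .05 .05 .06 .08 .08 .08
249 w12 w12 w12 w10 w10 .10 w10 w11 w11 w11 w11 w11 w11 w11 w11 w11 w11 w12 w12 w12 w11 .09 .05 .03 .03 .03 .03 .03 .02 .02
250 w12 w12 w11 R10 .06 R10 R10 .06 .06 .05 .07 .08 .08 .08 .08 .08
[... 3696 characters left out ...]
 w10 w10 w10 w10 w10 w10 w10 w10 w10 w10 w10 w11 w10 w10 .09 .09 .09 .08 .08 .08
281 .06 .05 .05 .08 .09 .09 .09 .09 .09 .09 .10 .10 .10 .10 w10 .10 .10 w10 w10 w10 w11 w11 w10 .10 .09 .09 .08 .08 .08 .08
282 .04 .01 .01 .01 .01 .01 .03 .03 .03 .03 .03 .04 .03 .04 .06 .05 .05 .06 .06 .06 .06 .09 .10 .09 .09 .08 .08 .08 .08 .08
283 .04 .05 .05 .05 .05 .05 .04 .04 .03 .03 .03 .03 .03 .03 .02 .02 .02 .02 .01 .02 .02 .07 .09 .09 .09 .08 .08 .08 .08 .08
284 .07 .08 .09 .09 .09 .09 .08 .08 .08 .08 .08 .08 .08 .08 .06 .06 .06 .06 .05 .04 .04 .08 .09 .09 .08 .08 .08 .08 .08 .06
285 .08 w10 w10 w10 w10 w10 w10 w10 w10 w10 w11 w11 w11 w10 w10 w10 w11 w10 w11 w11 w10 w10 .09 .09 .08 .08 .08 .08 .08 .06
```

```bash
python3 -m pendant '[[[0,0,0,45,0],[0,0,20,88,0],[0,20,55,88,0],[0,45,90,88,0],[0,65,120,88,0],[0,75,135,88,0],[0,75,135,88,0],[0,75,135,88,0]]]'|head -3; python3 - <<'E'
from h import *
np.set_printoptions(precision=2,suppress=True)
d=snap('wrist','w10'); im=d['image'].astype(int)
X=np.array([666,-36,303.]); lx=np.array([.986,-.164,0]);ly=np.array([.164,.986,0])
p=proj(d,X)[0]; print(p,'per mm  lx',proj(d,X+lx)[0]-p,'ly',proj(d,X+ly)[0]-p,'z',proj(d,X+[0,0,1])[0]-p)
c0,r0=int(p[0])-24,int(p[1])-18
print(c0,r0)
for i in range(r0,r0+40):
    print(i,' '.join(('R%02d'%(q[2]//10) if q[2]-q[1]>45 else 'w%02d'%(q[1]//10) if q.min()>100 else '.%02d'%(q[1]//10)) for q in im[i,c0:c0+44]))
E
python3 st.py
```

```text
time: 21.5
tool_pos: [688.9, 1.3, 445.4]
tool_rot: [0.201, 2.805, -0.077]
[227.56 110.51] per mm  lx [0.08 1.28] ly [1.35 0.03] z [-0.19  0.52]
203 92
92 w11 w11 w11 w11 w11 w11 w11 w11 w11 .10 .09 .09 .09 .09 .09 .10 w10 w10 w10 w10 w10 .10 .10 .10 .09 .09 .08 .08 .08 .09 w11 w11 w11 w11 w11 w11 w11 w11 w11 w11 w11 w11 w11 w11
93 w11 w11 w11 w11 w11 w11 w11 w11 .09 .07 .06 .06 .06 .06 .06 .07 .08 .08 .08 .08 .08 .08 .08 .07 .08 .08 .08 .08 .08 .10 w11 w11 w11 w11 w11 w11 w11 w11 w11 w11 w11 w11 w11 w11
94 w11 w11 w11 w11 w11 w11 w11 .10 .07 .06 .06 .06 .06 .07 .05 .05 .05 .05 .05 .05 .05 .05 .05 .04 .08 .08 .08 .07 .08 .10 w11 w11 w11 w11 w11 w11 w11 w11 w11 w11 w11 w11 w11 w11
95 w11 w11 w11 w11 w11 w11 w11 w11 .10 .08 .08 .07 .08 .08 .07 .06 .06 .06 .07 .06 .07 .08 .09 .08 .09 .08 .08 .08 .09 w11 w11 w11 w11 w11 w11 w11 w11 w11 w11 w11 w11 w11 w11 w11
96 .10 .09 .09 .09 .09 .09 .09 .09 .08 .06 .03 .03 .03 .03 .03 .02 .02 .03 .03 .04 .04 .08 .09 .08 .08 .08 .08 .08 .10 w11 w11 w11 w11 w11 w11 w11 w11 w11 w11 w11 w11 w11 w11 w11
97 R11 R11 R11 R11 R11 R11 R11 R10 R10 R09 R09 R08 R08
[... 5769 characters left out ...]
8 w11 w11 w11 w11 w11 w11 w11 w11 w11 w11 w11 w11 w11 w11 w11 w11 w11 w11 w11 w11 w11 w11 w11 w11 w11 w11 w11 w11
130 .04 .04 .04 .06 .06 .06 .07 .10 .10 .10 .09 .08 .08 .08 .07 .08 w11 w11 w11 w11 w11 w11 w11 w11 w11 w11 w11 w11 w11 w11 w11 w11 w11 w11 w11 w11 w11 w11 w11 w11 w11 w11 w11 w11
131 .02 .01 .01 .01 .01 .02 .07 .10 .10 .10 .09 .08 .08 .08 .07 .10 w11 w11 w11 w11 w11 w11 w11 w11 w11 w11 w11 w11 w11 w11 w11 w11 w11 w11 w11 w11 w11 w11 w11 w11 w11 w11 w11 w11
21.55 q [-0.162  0.462  0.627 -0.024  1.72  -1.596] p [688.66    0.496 445.669] y_az 81.4 tilt 0.327 az -13.5 F [ 0.177  0.261 -0.19 ] 0.36355526531074134 0.0
TCP in lift 97.42256766935768 -69.64818258444777 445.66890126612685
```

```bash
python3 - <<'E'
from h import *
np.set_printoptions(precision=2,suppress=True)
lx=np.array([.9864,-.1643,0]);ly=np.array([.1643,.9864,0]);O=np.array([604,85.2,0])
W={f:load(f) for f in('w7','w8','w9','w10')}
def line(f,uv,ax):
    o,r=ray(W[f],uv); o=o-O; o2=np.array([o@ax,o[2]]);r2=np.array([r@ax,r[2]]); n=np.array([-r2[1],r2[0]]);n/=np.linalg.norm(n); return n,n@o2
def solve(name,L,ax):
    A,b=zip(*[line(f,q,ax) for f,q in L]); A=np.array(A);b=np.array(b); s=np.linalg.lstsq(A,b,rcond=None)[0]; print(name,s,'res',A@s-b)
# (y,z): edges along lx
solve('mark end low silhouette',[('w7',(126.6,262)),('w7',(127.5,270.5)),('w8',(107.1,226)),('w8',(107.5,234)),('w10',(226.5,109)),('w10',(226.5,117))],ly)
solve('ptr end top edge',[('w7',(127.6,268.5)),('w7',(129.4,274.5)),('w8',(109.2,235.5)),('w9',(447.5,260)),('w9',(449.3,256)),('w10',(229.6,116)),('w10',(230.2,121))],ly)
solve('mark bevel start',[('w7',(117.5,270)),('w8',(99.3,235)),('w10',(222.5,110))],ly)
solve('mark bevel end',[('w7',(120.7,270)),('w8',(102,235)),('w10',(224.5,110)),('w9',(448.5,255)),],ly)
# (x,z): edges along ly
solve('mark front top',[('w7',(112,264.1)),('w8',(98,228.8)),('w9',(440,251.8)),('w10',(215,106.5))],lx)
solve('ptr front top',[('w7',(138,264.4)),('w8',(120,228.8)),('w9',(462,251.7)),('w10',(240,109.7))],lx)
solve('ptr back top',[('w7',(138,277.2)),('w8',(120,240.7)),('w9',(455,265.3)),('w10',(240,124.2))],lx)
solve('mark back top',[('w7',(120,281.1)),('w8',(101,244.3)),('w10',(222,126.4))],lx)
solve('flange front top',[('w7',(112,253)),('w8',(99,218.6)),('w9',(440,240.4)),('w10',(215,97.6))],lx)
solve('flange front bot',[('w7',(112,250.5)),('w8',(99,216.6)),('w9',(440,237.5)),('w10',(215,96.5))],lx)
E
```

```text
mark end low silhouette [-110.94  298.8 ] res [-0.69  0.45 -0.68  0.89 -0.17  0.2 ]
ptr end top edge [-108.01  303.51] res [ 0.03  0.14 -0.    0.09  0.01 -0.   -0.23]
mark bevel start [-112.08  308.76] res [-0.16  0.15  0.01]
mark bevel end [-111.02  307.07] res [-0.15  0.22 -0.09  0.04]
mark front top [ 76.1 308.4] res [ 0.29 -0.23 -0.12  0.07]
ptr front top [ 79.93 303.7 ] res [ 0.03  0.17 -0.2  -0.01]
ptr back top [ 90.94 304.77] res [ 0.05  0.13 -0.17 -0.01]
mark back top [ 91.36 308.62] res [ 0.18 -0.23  0.05]
flange front top [ 71.37 303.07] res [ 0.1   0.21 -0.3  -0.  ]
flange front bot [ 71.44 300.59] res [-0.02  0.16 -0.12 -0.02]
```

```bash
python3 -m pendant '[[[0,-40,20,0,0],[0,-80,40,0,0],[0,-120,60,0,0],[0.5,-155,75,-40,0],[0.5,-172,81,-85,0],[0.5,-172,81,-130,0],[0.5,-172,81,-175,0],[0.5,-172,81,-220,0]]]'|head -2; python3 st.py
```

```text
time: 22.35
tool_pos: [516.1, 80.6, 224.6]
22.35 q [-0.041  0.227  1.613 -0.077  0.974 -1.433] p [516.121  80.63  224.646] y_az 81.3 tilt 0.328 az -13.5 F [ 1.362 -0.063 -1.036] 38.69488764918126 0.0
TCP in lift -85.93488720088163 -18.94255232296296 224.64587906565515
```

```bash
python3 -m pendant '[[[0.5,3,-1,-24,0],[0.5,8,-2,-48,0],[0.5,15,-2.5,-72,0],[0.5,23,-3,-96,0],[0.5,23,-3,-96,0],[0,23,-3,-96,0],[0,23,-3,-96,0],[0,23,-3,-96,0]]]' 20; python3 -m pendant '[[[0,0,0,0,0],[0,0,0,0,0],[0,0,0,0,0]]]'; python3 circ.py 330 10 2
```

```text
time: 23.15
tool_pos: [540.4, 78.2, 130.7]
tool_rot: [0.204, 2.803, -0.077]
force: [-0.7, 0.4, 0.2]
grip_width: 22.4
grasp_force: 0.0
time: 23.45
tool_pos: [540.3, 78.1, 130.3]
tool_rot: [0.204, 2.804, -0.077]
force: [-3.3, -1.8, 7.0]
grip_width: 15.0
grasp_force: 20.0
340.0 [-1.5, 6.6, -1.4]
350.0 [-2.0, 13.4, -2.2]
```

```bash
python3 -m pendant '[[[0,-1,3.5,-0.5,0],[0,-1.5,7,-1.2,0],[0,-2,10.5,-1.8,0],[0,-2,13.5,-2,0],[0,-2,13.5,-2,0],[0,-2,13.5,-2,0]]]'; python3 st.py; python3 -m pendant '[[[0.5,0,0,0,0],[0.5,0,0,0,0],[0.5,0,0,0,0],[0.5,-8,1.5,24,0],[0.5,-16,3,48,0],[0.5,-24,4,72,0],[0.5,-40,4,110,0],[0.5,-60,4,150,0]]]'|tail -3; python3 - <<'E'
from h import *
from fit import w
np.set_printoptions(precision=1,suppress=True)
d=snap('scene','sc9');t=snap('top','tp9');ww=snap('wrist','w11')
# pointer z from scene: compare with scene3
S=load('scene3')['image'].astype(int);N=d['image'].astype(int)
print('scene3 g');print(S[160:169,292:305,1]);print('now');print(N[160:169,292:305,1])
p=[604,85.2,-.165];u=np.array([.882,0,.471]);n=np.array([-.471,0,.882]);O=np.array([0,1.2,95]);y=np.array([0,1,0])
a=np.radians(350);rad=-np.cos(a)*u+np.sin(a)*y
h=O+40*rad+24*n
im=ww['image'].astype(int);red=((im[...,2]-im[...,1])>45)
for f in(1.3,1.4,1.5,1.57):
    ax=-np.cos(f)*rad+np.sin(f)*n
    print(f,proj(ww,w(p,h+11*ax))[0],proj(ww,w(p,h+65*ax))[0])
c,r=proj(ww,w(p,h+38*n))[0].astype(int); R,C=np.where(red[r-50:r+60,c-40:c+40]); print('red rows',R.min()+r-50,R.max()+r-50,'cols',C.min()+c-40,C.max()+c-40)
E
python3 st.py
```

```text
time: 24.05
tool_pos: [538.6, 91.9, 128.1]
tool_rot: [0.203, 2.803, -0.077]
force: [-1.7, -1.1, 6.5]
grip_width: 15.3
grasp_force: 20.0
24.05 q [-0.014  0.388  1.7   -0.108  0.73  -1.371] p [538.556  91.948 128.133] y_az 81.4 tilt 0.328 az -13.4 F [-1.654 -1.103  6.548] 15.31100581876114 19.971284908242524
TCP in lift -65.66389915466318 -4.092778695122311 128.1330793095959
force: [0.4, 0.7, -0.1]
grip_width: 44.0
grasp_force: 0.0
scene3 g
[[ 70  71  69  69  69  65  63  63  75 115 145 131  99]
 [ 71  67  65  68  62  64  67 113 133 144 149 104  66]
 [ 69  69  65  56  57  70 108 147 150 154 162 108  32]
 [ 60  60  56  62  73 107 136 152 163 214 244 199  79]
 [ 61  56  67 107 129 143 169 217 252 255 255 255 224]
 [ 53  66 107 150 173 220 252 255 255 255 255 255 253]
 [ 73 120 169 219 252 255 255 255 255 255 255 255 198]
 [158 219 254 255 255 255 255 255 255 255 232 185 131]
 [250 255 255 255 255 255 255 255 235 196 150 142 127]]
now
[[ 71  68  62  65  70  63  56  61  75 113 141 125  98]
 [ 66  67  64  64  55  62  66 108 132 140 143 102  60]
 [ 66  60  62  64  55  60 110 139 152 151 157 102  37]
 [ 58  59  57  61  70 106 143 165 210 250 255 237 120]
 [ 60  57  63 103 135 165 213 249 255 255 255 255 230]
 [ 50  62 117 162 214 251 255 255 255 255 255 255 244]
 [ 70 132 213 252 255 255 255 255 255 255 255 228 171]
 [162 246 255 255 255 255 255 255 253 234 190 149 125]
 [248 255 255 255 255 255 254 232 187 136 126 136 122]]
1.3 [285.1 190.9] [288.1 215.7]
1.4 [284.9 189.8] [287.1 208.5]
1.5 [284.7 188.7] [285.9 200.8]
1.57 [284.6 187.9] [285.1 195.3]
red rows 181 204 cols 277 295
25.0 q [-0.006  0.117  1.585 -0.083  1.111 -1.408] p [478.212  95.928 279.6  ] y_az 81.4 tilt 0.331 az -13.3 F [-0.595  0.524 -0.117] 44.015544142080365 0.0
TCP in lift -125.8416425524796 -10.078844600178327 279.6000108241219
```

```bash
python3 -c "
from bench import bot
print(bot.hand_in())"
```

```text
the job is handed in; nothing more can be done
None
```

I've handed the job in. The hood is fully back and the handle is square to the face (about 1.57 rad). The crank is at about 350°, which puts the pointer near 303.5 mm against my camera estimate of 303 to 304 mm for the mark, so that match is estimated, not confirmed. I kept the arm clear of the white bottle and the bystanders, and no verdict came back at hand-in.

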